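# Slide a stocked parts bin over the lip into its spring cradle

### The job

Put the stocked bin into its bench cradle, low front towards you: lift only its high end over the cradle's front lip while the low end stays on the bench, push it in from behind against the spring bumper until its low end is past the lip, and press the low end down so that the bin lies flat, held between springs and lip, the label roll still inside. Full, it is too heavy to hang from one rail, so never carry it clear of both bench and cradle; lean on the springs gently, without driving the bumper hard to the end of its travel, and leave the tape roll, marker and stamp alone.

Things in the scene. Friction and masses are not known exactly. Their poses are not given: they have to be found in the camera images.
- cradle: Fixed bare-steel bin cradle, 205 x 134 mm. Origin at bench height under the centre of a seated bin; +x points inward (the way the bin goes in, away from the robot), z up. Floor plate 4 mm thick. Front lip from x = -91 to -85 mm, rounded top 18 mm over the bench. Side guides 30 mm high, inner faces at y = -60 and +60 mm (5 mm play each side), flared at the front. Spring bumper at the far end.
- cradle_lip_top (a point): Middle of the top of the cradle's front lip, 18 mm above the bench; axes as the cradle's.
- bumper (a joint): Travel of the spring bumper, an 86 mm wide plate 7 to 24 mm over the bench at the cradle's far end. 0 = at rest, face at cradle x = +77 mm; grows inward (m); solid end at 0.012. Pushes back with 3 N at once, then 0.5 N more per mm. A seated bin holds it at about 0.008; the tail is past the lip from about 0.009 on, but may hang there by friction until pressed down.
- bin_center (a point): Centre, half-way up, of the loose blue open-front plastic bin, 170 (x) x 110 x 68 mm, about 0.45 kg plus the roll; +x towards its high end wall (the leading end, goes in first), z up. Flat bottom, walls 2.5 mm thick. The high end wall (outer face x = +85 mm) is 68 mm high, the low front wall (the tail, outer face x = -85 mm) 31 mm high; side walls 68 mm high.
- bin_lead_edge (a point): Middle of the bottom edge of the bin at its high (leading) end; axes as the bin's.
- bin_tail_edge (a point): Middle of the bottom edge of the bin at its low (tail) end, 170 mm behind the leading edge; axes as the bin's. With the roll in it the bin balances about 75 mm ahead of this edge.
- roll_center (a point): Centre of the white label roll lying flat in the tail half of the bin, 80 mm across and 48 mm high, about 0.35 kg.
- tape: Loose roll of brown tape, 104 mm across and 45 mm high, on the bench; origin at the centre of its underside. Bystander.
- marker: Loose red-and-white marker pen, 135 mm long and 16 mm thick, lying on the bench between the bin and the sealer; origin at the middle of its underside. Bystander.
- stamp: Loose hand stamp with a red knob, 67 mm high, standing on the bench; origin at the centre of its underside. Bystander.
- bin_rail (a point): Middle of the top of the hanging rail moulded on the bin's high end wall: a bar 10 mm thick (along the bin's x), 64 mm wide and 24 mm high, its top 68 mm over the bin's bottom, its outer face flush with the wall, free inside the bin for 60 mm: the place to take hold from above. Axes as the bin's.

How it is judged:
By the outcome, as a careful person would: the job done as asked, in the order asked, and still so for the second after the job is handed in, with the robot touching nothing.
It also fails if it takes over 69 s, if anything falls off the work surface, if the arm or the gripper's body presses on something with over 40 N, if the wrist force passes 120 N, or if a joint passes its speed limit or range.

### The arm

A 6-joint arm with a two-finger parallel gripper is mounted at the origin on the work surface; the furniture and walls round the work are solid. World frame = base frame: x ahead of the robot, y to its left, z up, the work surface at z = 0. Lengths are in m, angles in rad, forces in N, time in s.
With the tool pointing down it reaches from about 0.3 to 0.875 m from the base axis. Payload 6.4 kg.
Tool frame: the origin (TCP) lies on the centre line of the jaws, within the pads' length; the fingertips stand 8 mm ahead of it and the grasp point (between the pads) lies 11 mm behind it (bot.finger_overhang is the distance from the TCP to the fingertips, in m); z points along the fingers, y is the line along which they close (so a half turn about z gives the same grasp; the last joint's range is limited). The gripper opens to 88 mm and grips with 3 to 60 N. Pads are 18 mm wide; open, the fingers measure 123 mm over their backs; the gripper's body (75 mm by 187 mm) begins 45 mm behind the grasp point.
Start: joints at [-1.382, 0.181, 1.607, -0, 1.354, -0.206], TCP at [0.221, -0.531, 0.247] pointing down, gripper open.
Joint ranges: [-2.99, 2.99], [-0.89, 2.07], [0.3, 2.58], [-1.14, 4.28], [0, 2.63], [-3.12, 3.12]. Speed limits (rad/s): [2.57, 2.57, 3.01, 3.14, 3.14, 3.14].

### API

Orientations are given as a rotation vector (axis times angle).
In Python, from cell import bot gives the robot as it stands. The module is installed in compiled form; this text tells all that it offers.
- The arm moves only by the shell command python3 -m pendant 'ROWS' [OPENING]. ROWS is JSON, a list of rows, each an object of numbers: "dx", "dy", "dz": the shift along the tool's x, y, z in units of 40 mm (1.0 is 40 mm); "ax", "ay", "az": the turn, a rotation vector about the tool's x, y, z in units of 5 degrees (1.0 is 5 degrees). A call has 1 to 5 rows; each row is the pose to reach, as a shift and turn from the pose commanded when the call began, along the tool's axes at that moment; what a row does not reach only later rows make up. A row lasts 1/8 s, in which the tool goes at most 62.5 mm and 10.7 degrees, less where a joint would pass 70% of its speed; a pose out of reach is approached as far as the arm can. A call with a gripper value outside its range is refused whole. OPENING is the closure, from -1 (fully open) to 1 (shut), set as the call begins (- or left out, the last holds). The fingers move at their own pace and stop on an object; the grip force is fixed at half the most. Time passes only in rows, so rows that repeat a pose let the fingers close. It gives the time, the measured TCP pose, the force, the opening and the grip force at its end, in the units of the state.
- bot.get_state(): the state, without advancing time (a new reading comes with each control period).
- bot.capture(name): name is "scene" or "top" or "wrist"; returns the picture (400x640x3 uint8, red, green, blue); there is no depth.
- bot.camera_params(name): a dict with "fx", "fy", "cx", "cy" (pixels), "dist_coeffs" ([k1, k2, p1, p2, k3] as OpenCV has them; the pictures are not rectified), "T" (4x4, takes a point from camera to world coordinates). Camera axes: x right, y down, z forward; pixel columns grow to the right and rows downward; lengths in m; the calibration is good to about 2 mm. A picture is of the moment at which its call begins: read the wrist's pose just before it. camera_params takes no time and is no camera call; for the wrist camera it gives the pose at the moment of the call.
- bot.sign_off(): hands the job in; it is judged then, once.
Trained networks look in the newest picture that a camera, given by its name, has taken for a name from the list of things; names that differ only in an ending like _2 or _b are one class to them, and where a whole thing is asked for, a point or a joint stands for the part that bears it (a point fixed in the world has none). Each returns a list of dicts, best first, with "conf" (0 to 1); they miss things now and then, are a little off and sometimes report something else, mostly with a low value. They report only what shows in the picture. A call takes as long as a camera call.
- bot.look_for(label, camera): "point" ([column, row] in pixels, amid what is visible of it).
- bot.silhouettes(label, camera): "region" (400x640 bool, what is visible of it) and "point" ([column, row] in pixels, amid what is visible of it).
The state is a dict: "time_s": time; "qpos": joint angles; "joint_vel": joint speeds; "effort": joint torques, N m; "tool_pos": TCP position; "ee_rot": TCP orientation; "wrist_force": force on the tool from outside, world axes, zero at the start; "ft_torque": the same for the moment, N m; "gripper_width": opening from 0.0 (shut) to 1.0 (fully open); "gripper_force": force on a finger pad.
Only numpy, scipy, OpenCV 4.12 (cv2) and the standard library are available. Lean on these libraries where they do the work, as an engineer would, in place of code of your own. Each camera call takes 0.05 s, during which the arm holds its last target. There are 200 camera calls.

## Working session

There is one attempt and no reset: what is moved stays moved. The work goes in short steps, Python scripts to look and compute and a shell command to move; the robot and the scene stay as the last step left them, time stands still between calls to the robot, and variables do not carry over. Pictures are saved under pics/ and viewed, at most 10 in all, crops included, and the job is handed in when it is done.

```bash
mkdir -p pics; cat > h.py <<'E'
import numpy as np, cv2
from cell import bot
def ray(cam,px,P=None):
    P=P or bot.camera_params(cam)
    K=np.array([[P['fx'],0,P['cx']],[0,P['fy'],P['cy']],[0,0,1.]])
    u=cv2.undistortPoints(np.array([[px]],float),K,np.array(P['dist_coeffs'],float))[0,0]
    T=np.array(P['T']); d=T[:3,:3]@np.array([u[0],u[1],1.]); return T[:3,3],d/np.linalg.norm(d)
def at_z(cam,px,z,P=None):
    o,d=ray(cam,px,P); return o+d*(z-o[2])/d[2]
def proj(cam,pts,P=None):
    P=P or bot.camera_params(cam)
    K=np.array([[P['fx'],0,P['cx']],[0,P['fy'],P['cy']],[0,0,1.]])
    T=np.linalg.inv(np.array(P['T'])); r,_=cv2.Rodrigues(T[:3,:3])
    return cv2.projectPoints(np.atleast_2d(np.array(pts,float)),r,T[:3,3],K,np.array(P['dist_coeffs'],float))[0][:,0]
def tri(r1,r2):
    (o1,d1),(o2,d2)=r1,r2
    A=np.c_[d1,-d2]; t=np.linalg.lstsq(A,o2-o1,rcond=None)[0]
    a,b=o1+t[0]*d1,o2+t[1]*d2; return (a+b)/2,np.linalg.norm(a-b)
def save(cam,name):
    im=bot.capture(cam); cv2.imwrite(f'pics/{name}.png',im[:,:,::-1]); return im
E
python3 - <<'E'
from h import *
np.set_printoptions(precision=4,suppress=True)
ims=[save(c,c+'0') for c in('scene','top')]
cv2.imwrite('pics/both0.png',cv2.resize(np.vstack(ims),(480,600))[:,:,::-1])
for n in['cradle_lip_top','cradle','bumper','bin_center','bin_lead_edge','bin_tail_edge','bin_rail','roll_center','tape','marker','stamp']:
    r={}
    for c in('scene','top'):
        l=bot.look_for(n,c); 
        if l: r[c]=l[0]; print(n,c,np.array(l[0]['point']),round(l[0]['conf'],2))
    if len(r)==2: print('   ',*tri(*[ray(c,r[c]['point']) for c in r]))
s=bot.get_state(); print(s['time_s'],s['tool_pos'],s['ee_rot'])
E
```

```text
cradle_lip_top scene [369.3 202.1] 0.9
cradle_lip_top top [291.4 163.6] 0.57
    [0.5956 0.1375 0.006 ] 0.0009419155234603353
cradle scene [371.4 201.6] 0.83
cradle top [290.8 163.9] 0.67
    [0.5984 0.1399 0.0034] 0.006952848448278036
bumper scene [394.8 208.8] 0.71
bumper top [302.8 140.6] 0.43
    [0.6572 0.1072 0.0197] 0.0021710686944052403
bin_center scene [298.5 163.5] 0.7
bin_center top [242.5 222.7] 0.8
    [0.4194 0.2603 0.0167] 0.01129485653444624
bin_lead_edge scene [298.  164.2] 0.78
bin_lead_edge top [246.5 222.7] 0.92
    [0.4187 0.2475 0.0283] 0.010925617942570832
bin_tail_edge scene [301.  163.7] 0.69
bin_tail_edge top [241.4 221.8] 0.81
    [0.4241 0.2652 0.0096] 0.007943979243105128
bin_rail scene [302.  162.6] 0.86
bin_rail top [248.2 225.5] 0.94
    [0.4202 0.2437 0.0352] 0.008416691150150526
roll_center scene [283.5 153.5] 0.62
roll_center top [231.9 238.8] 0.56
    [0.3769 0.2839 0.0295] 0.006920895822160489
tape scene [393.1 154.4] 0.95
tape top [244.5 143.5] 0.67
    [0.6533 0.2681 0.0359] 0.02582036880359204
marker scene [301.9 222.5] 0.52
marker top [310.8 239.2] 0.71
    [ 0.4069  0.0805 -0.007 ] 0.039519519613057365
stamp scene [394.5 312.6] 0.64
stamp top [400.1 154.1] 0.58
    [ 0.6293 -0.1644  0.0173] 0.0010860759107333645
1.2 [ 0.2212 -0.5308  0.2467] [ 3.0805  0.6161 -0.0001]
```

View pics/top0.png

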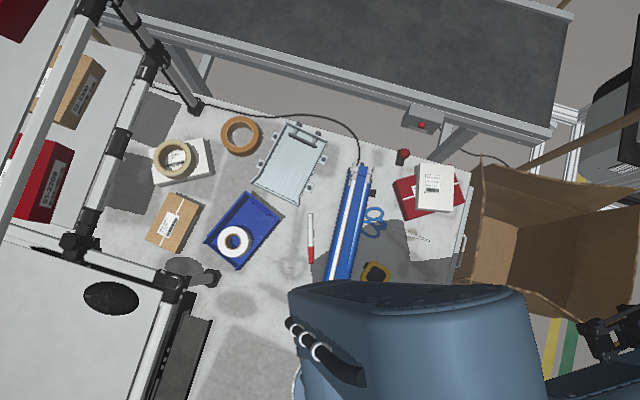

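View pics/scene0.png

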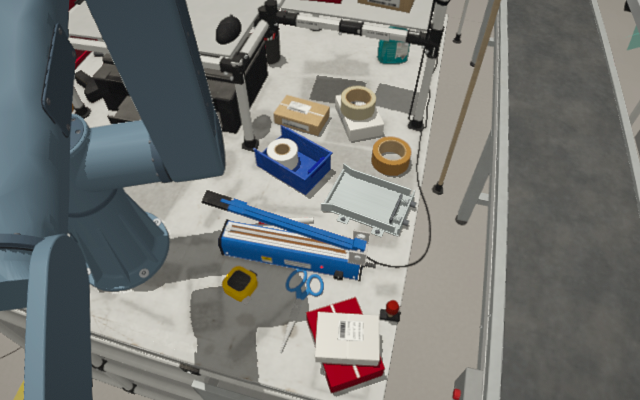

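Top view: the cradle is at (290,164) with its bumper at about (305,132). The bin is at (242,228), its low tail and roll towards (232,240) and its high end near (262,208). The sealer and the marker (310,239) are to the right. I'll go above the work with the wrist camera.

```bash
python3 -m pendant '[{"dx":3.95,"dy":-4.5,"dz":-0.8},{"dx":3.95,"dy":-4.5,"dz":-0.8},{"dx":3.95,"dy":-4.5,"dz":-0.8},{"dx":3.95,"dy":-4.5,"dz":-0.8},{"dx":3.95,"dy":-4.5,"dz":-0.8}]' -1
python3 -m pendant '[{"dx":3.95,"dy":-4.5,"dz":-0.8},{"dx":3.95,"dy":-4.5,"dz":-0.8},{"dx":3.95,"dy":-4.5,"dz":-0.8},{"dx":3.95,"dy":-4.5,"dz":-0.8},{"dx":3.95,"dy":-4.5,"dz":-0.8}]'
python3 -m pendant '[{"dx":3.95,"dy":-4.5,"dz":-0.8},{"dx":3.95,"dy":-4.5,"dz":-0.8},{"dx":3.95,"dy":-4.5,"dz":-0.8},{"dx":3.95,"dy":-4.5,"dz":-0.8},{"dx":3.95,"dy":-4.5,"dz":-0.8}]'
python3 - <<'E'
from h import *
np.set_printoptions(precision=4,suppress=True)
s=bot.get_state(); print(s['time_s'],s['tool_pos'],s['ee_rot'])
P=bot.camera_params('wrist');print(P); save('wrist','w0')
import pickle;pickle.dump(P,open('w0.pkl','wb'))
E
```

```text
1.2 [ 0.2212 -0.5308  0.2467] [ 3.0805  0.6161 -0.0001]
{'fx': 339.23231424026545, 'fy': 339.23231424026545, 'cx': 322.69143383294073, 'cy': 202.10720750158615, 'dist_coeffs': array([-0.0064,  0.    ,  0.    ,  0.    ,  0.    ]), 'T': array([[ 0.3834, -0.875 , -0.2956,  0.2981],
       [-0.9236, -0.3629, -0.1235, -0.498 ],
       [ 0.0008,  0.3203, -0.9473,  0.3861],
       [ 0.    ,  0.    ,  0.    ,  1.    ]])}validation failed for argument at $[0]...
validation failed for argument at $[0]...
validation failed for argument at $[0]...
```

View pics/w0.png

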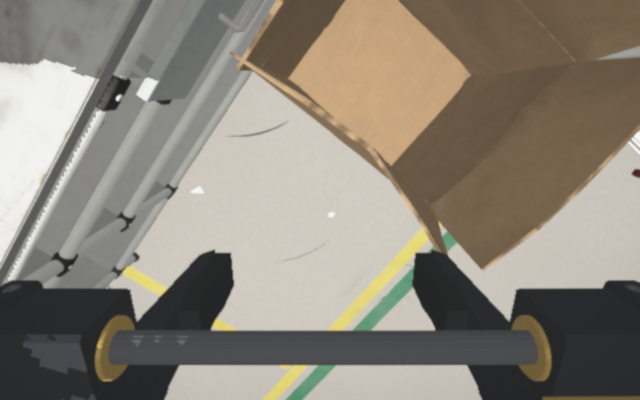

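The wrist camera works; it shows the carton beside the bench and the fingers at rows 250-400. The rows were refused, so I'll check the format with one small row.

```bash
python3 -m pendant '[{"dx":1.5,"dy":-1,"dz":-0.3,"ax":0,"ay":0,"az":0}]' -1; echo A
python3 -m pendant '[{"dx":0.5,"dy":-0.8,"dz":-0.3},{"dx":1,"dy":-1,"dz":-0.3}]'
```

```text
time_s: 1.38
tool_pos: [0.254, -0.4807, 0.256]
ee_rot: [-3.081, -0.609, 0.001]
wrist_force: [0.7, 0.7, -0.3]
gripper_width: 1.003
gripper_force: 0.0
Avalidation failed for argument at $[0]...
```

```bash
python3 -m pendant '[{"dx":3.5,"dy":-4.5,"dz":-0.8,"ax":0,"ay":0,"az":0},{"dx":3.5,"dy":-4.5,"dz":-0.8,"ax":0,"ay":0,"az":0},{"dx":3.5,"dy":-4.5,"dz":-0.8,"ax":0,"ay":0,"az":0},{"dx":3.5,"dy":-4.5,"dz":-0.8,"ax":0,"ay":0,"az":0},{"dx":3.5,"dy":-4.5,"dz":-0.8,"ax":0,"ay":0,"az":0}]' -1
```

```text
time_s: 2.0
tool_pos: [0.3162, -0.2576, 0.2898]
ee_rot: [3.078, 0.622, 0.002]
wrist_force: [-1.0, -0.6, 0.3]
gripper_width: 0.997
gripper_force: 0.0
```

```bash
python3 -m pendant '[{"dx":3.5,"dy":-3.6,"dz":-0.9,"ax":0,"ay":0,"az":0},{"dx":3.5,"dy":-3.6,"dz":-0.9,"ax":0,"ay":0,"az":0},{"dx":3.5,"dy":-3.6,"dz":-0.9,"ax":0,"ay":0,"az":0},{"dx":3.5,"dy":-3.6,"dz":-0.9,"ax":0,"ay":0,"az":0}]' -1
python3 -m pendant '[{"dx":2.7,"dy":-3.6,"dz":-0.9,"ax":0,"ay":0,"az":0},{"dx":2.7,"dy":-3.6,"dz":-0.9,"ax":0,"ay":0,"az":0},{"dx":2.7,"dy":-3.6,"dz":-0.9,"ax":0,"ay":0,"az":0},{"dx":2.7,"dy":-3.6,"dz":-0.9,"ax":0,"ay":0,"az":0},{"dx":2.7,"dy":-3.6,"dz":-0.9,"ax":0,"ay":0,"az":0}]'
python3 - <<'E'
from h import *
np.set_printoptions(precision=4,suppress=True)
s=bot.get_state(); print(s['time_s'],s['tool_pos'],s['ee_rot'])
P=bot.camera_params('wrist');save('wrist','w1')
import pickle;pickle.dump(P,open('w1.pkl','wb'))
for n in['cradle','cradle_lip_top','bumper','bin_center','bin_rail','bin_lead_edge','bin_tail_edge']:
    for l in bot.look_for(n,'wrist')[:1]: print(n,np.array(l['point']),l['conf'])
E
```

```text
time_s: 2.5
tool_pos: [0.3904, -0.0709, 0.3258]
ee_rot: [3.079, 0.622, 0.002]
wrist_force: [-0.1, -1.0, -0.4]
gripper_width: 1.002
gripper_force: 0.0
time_s: 3.12
tool_pos: [0.4337, 0.1009, 0.3604]
ee_rot: [3.08, 0.616, -0.002]
wrist_force: [-0.0, -1.3, 0.2]
gripper_width: 0.999
gripper_force: 0.0
3.125 [0.4337 0.1009 0.3604] [ 3.0801  0.6162 -0.002 ]
cradle [335.2  37.3] 0.66
cradle_lip_top [333.7  38.4] 0.55
bumper [406.4   0.1] 0.58
bin_center [220.6 114.4] 0.95
bin_rail [219.2 112.4] 0.73
bin_lead_edge [220.1 112.9] 0.67
bin_tail_edge [221.2 114.2] 0.69
```

View pics/w1.png

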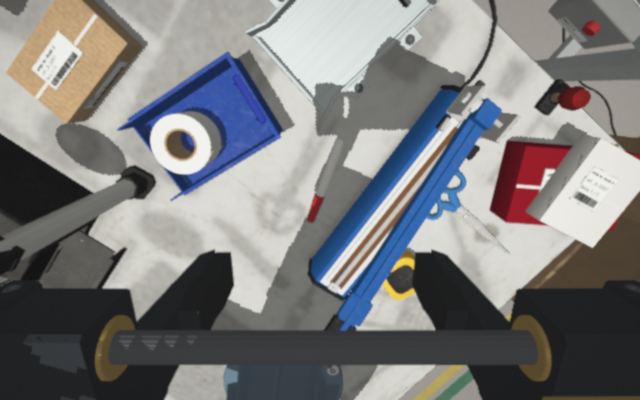

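Wrist view: the bin's high wall runs (232,55)-(283,133), its tail is near (150,163) with the roll at (183,142). The cradle's lip side is near (285,75), nearly straight ahead of the bin. I'll turn the jaw line along the bin and look again.

```bash
python3 -m pendant '[{"dx":0.7,"dy":0.3,"dz":0,"ax":0,"ay":0,"az":-2},{"dx":0.7,"dy":0.3,"dz":0,"ax":0,"ay":0,"az":-4},{"dx":0.7,"dy":0.3,"dz":0,"ax":0,"ay":0,"az":-6.4},{"dx":0.7,"dy":0.3,"dz":0,"ax":0,"ay":0,"az":-6.4},{"dx":0.7,"dy":0.3,"dz":0,"ax":0,"ay":0,"az":-6.4}]' -1
python3 - <<'E'
from h import *
np.set_printoptions(precision=4,suppress=True)
s=bot.get_state(); print(s['time_s'],s['tool_pos'],s['ee_rot'],s['qpos'])
P=bot.camera_params('wrist');im=save('wrist','w2')
cv2.imwrite('pics/w2c.png',cv2.resize(im[0:240,100:500],(800,480),interpolation=cv2.INTER_CUBIC)[:,:,::-1])
import pickle;pickle.dump(P,open('w2.pkl','wb'))
E
```

```text
time_s: 4.15
tool_pos: [0.464, 0.1013, 0.3611]
ee_rot: [2.794, 1.437, 0.0]
wrist_force: [0.3, 0.2, -0.2]
gripper_width: 0.997
gripper_force: 0.0
4.15 [0.464  0.1013 0.3611] [2.7938 1.4366 0.0003] [-0.0357 -0.1254  1.6926 -0.      1.5742  0.5852]
```

View pics/w2c.png

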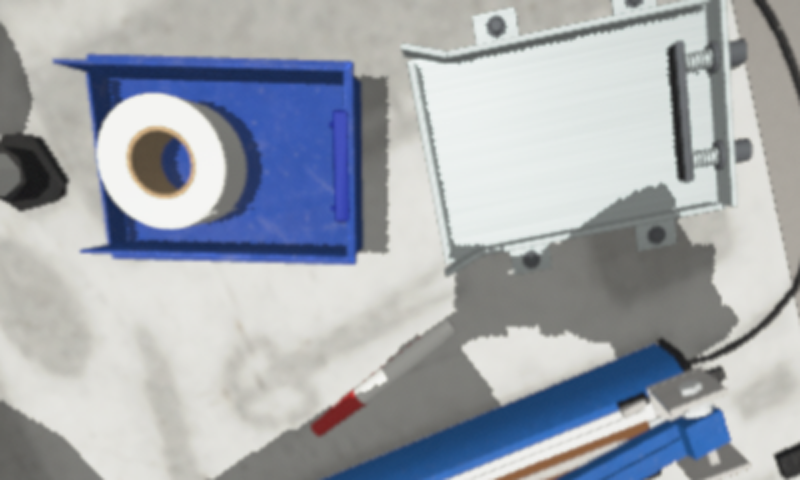

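Crop (×2, offset 100,0): bin lead-wall top corners at (353,62) and (356,262), rail centre at (341,165). The lip runs from (415,62) to (445,258), the bumper plate from (679,42) to (686,180), and the left guide from (447,57) to (705,5). The marker is clear, below the path.

```bash
python3 - <<'E'
from h import *
import pickle
np.set_printoptions(precision=4,suppress=True)
P=pickle.load(open('w2.pkl','rb'))
g=lambda x,y,z:at_z('wrist',[x/2+100,y/2],z,P)
pts=dict(leadL=(353,62,.068),leadR=(356,262,.068),rail=(341,165,.068),railA=(340,112,.068),railB=(341,219,.068),lipL=(415,62,.018),lipR=(445,258,.018),bumA=(679,42,.024),bumB=(686,180,.024),guLa=(447,57,.03),guLb=(705,5,.03),guRa=(490,262,.03),guRb=(733,208,.03),tailL=(90,62,.068),tailR=(110,258,.068))
R={k:g(*v) for k,v in pts.items()}
for k,v in R.items(): print(k,v)
yaw=lambda d:np.degrees(np.arctan2(d[1],d[0]))
print('bin yaw',yaw(R['leadL']-R['leadR'])-90,yaw(R['railA']-R['railB'])-90,'w',np.linalg.norm((R['leadL']-R['leadR'])))
print('cr yaw lip',yaw(R['lipL']-R['lipR'])-90,'bum',yaw(R['bumA']-R['bumB'])-90,'g',yaw(R['guLb']-R['guLa']),yaw(R['guRb']-R['guRa']))
lm=(R['lipL']+R['lipR'])/2;bm=(R['bumA']+R['bumB'])/2
print('lip->bum',yaw(bm-lm),np.linalg.norm((bm-lm)[:2]),lm,bm)
# triangulate rail centre & lip with top view nets
for n in('bin_rail','bumper'):
    pass
# predicted pixels in the 2 fixed cams
for k in('leadL','leadR','lipL','lipR','bumA','bumB'): print(k,proj('top',R[k])[0],proj('scene',R[k])[0])
s=bot.get_state();T=cv2.Rodrigues(np.array(s['ee_rot']))[0]; print(T)
E
python3 - <<'E'
import cv2,numpy as np
a=cv2.imread('pics/top0.png')[110:280,190:340];b=cv2.imread('pics/scene0.png')[110:250,240:430]
a=cv2.resize(a,(510,578),interpolation=cv2.INTER_CUBIC) # 3.4x
a=cv2.resize(cv2.imread('pics/top0.png')[110:270,190:340],None,fx=3,fy=3,interpolation=cv2.INTER_CUBIC)
cv2.imwrite('pics/topc.png',a)
E
```

```text
leadL [0.5052 0.2507 0.068 ]
leadR [0.4366 0.1601 0.068 ]
rail [0.4648 0.2108 0.068 ]
railA [0.4826 0.2342 0.068 ]
railB [0.4452 0.1861 0.068 ]
lipL [0.5368 0.2368 0.018 ]
lipR [0.4801 0.1249 0.018 ]
bumA [0.6783 0.1484 0.024 ]
bumB [0.6413 0.0734 0.024 ]
guLa [0.5541 0.2258 0.03  ]
guLb [0.6993 0.1572 0.03  ]
guRa [0.5044 0.1059 0.03  ]
guRb [0.6565 0.0407 0.03  ]
tailL [0.3822 0.3393 0.068 ]
tailR [0.3126 0.2523 0.068 ]
bin yaw -37.165041045618885 -37.88270919668851 w 0.11360848631341282
cr yaw lip -26.827259477026104 bum -26.26541726936984 g -25.264808581186063 -23.203460844601885
lip->bum -24.804822816375367 0.16671202109476063 [0.5085 0.1809 0.018 ] [0.6598 0.1109 0.024 ]
leadL [244.9688 189.7913] [333.1527 152.4751]
leadR [278.8    217.1253] [305.8285 179.7339]
lipL [253.9346 182.1336] [344.7723 169.2413]
lipR [294.1541 203.7704] [323.5747 203.4125]
bumA [288.2227 132.7686] [402.1322 194.3562]
bumB [314.8604 146.3909] [390.2906 218.9829]
[[ 0.5814  0.8136  0.0002]
 [ 0.8136 -0.5814 -0.    ]
 [ 0.0001  0.0002 -1.    ]]
```

View pics/topc.png

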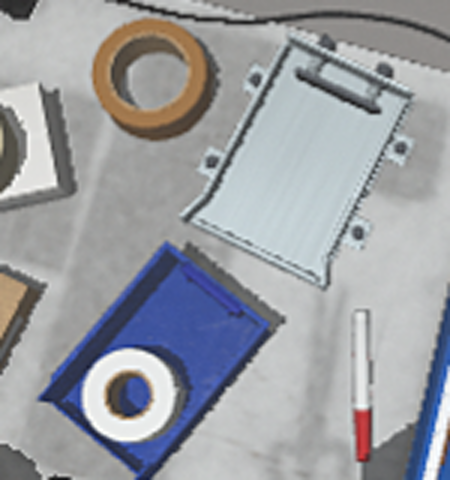

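Projecting the wrist measurement into the fixed top view gives the bin corners and bumper within about 1-3 px, so the heights are confirmed. The bin is about 42 mm in front of the lip, yawed about 12° from the cradle. I'll take one closer view for precision.

```bash
python3 -m pendant '[{"dx":2.1,"dy":1.1,"dz":1.5,"ax":0,"ay":0,"az":0},{"dx":2.1,"dy":1.1,"dz":3.5,"ax":0,"ay":0,"az":0},{"dx":2.1,"dy":1.1,"dz":3.5,"ax":0,"ay":0,"az":0},{"dx":2.1,"dy":1.1,"dz":3.5,"ax":0,"ay":0,"az":0},{"dx":2.1,"dy":1.1,"dz":3.5,"ax":0,"ay":0,"az":0}]' -1
python3 - <<'E'
from h import *
np.set_printoptions(precision=4,suppress=True)
s=bot.get_state(); print(s['time_s'],s['tool_pos'],s['ee_rot'],s['qpos'])
P=bot.camera_params('wrist');im=save('wrist','w3')
cv2.imwrite('pics/w3c.png',cv2.resize(im[0:280,140:540],(800,560),interpolation=cv2.INTER_CUBIC)[:,:,::-1])
import pickle;pickle.dump(P,open('w3.pkl','wb'))
E
```

```text
time_s: 4.82
tool_pos: [0.549, 0.1443, 0.2228]
ee_rot: [2.791, 1.44, 0.002]
wrist_force: [0.1, -0.7, -0.5]
gripper_width: 1.0
gripper_force: 0.0
4.825 [0.549  0.1443 0.2228] [2.7913 1.4399 0.0024] [ 0.0481  0.1856  1.6513 -0.0001  1.3029  0.6664]
```

View pics/w3c.png

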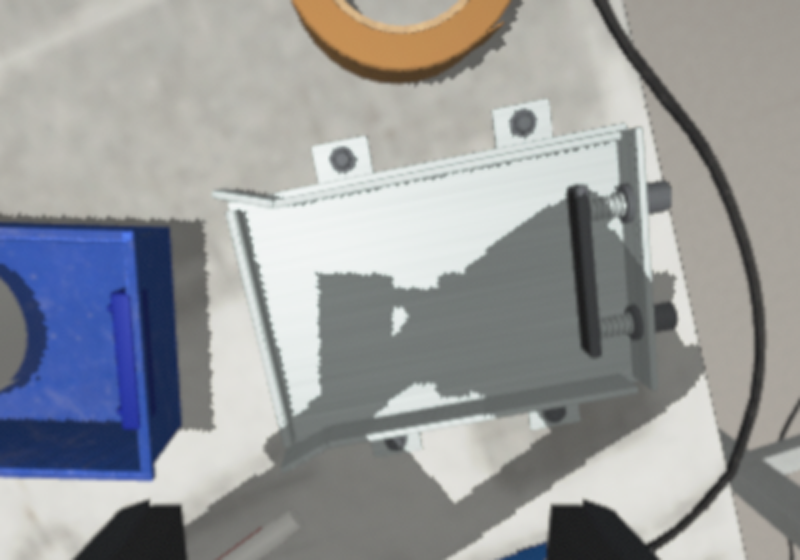

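Close crop (×2, offset 140,0): the lip runs (238,207)→(286,436), the bumper face foot (570,190)→(588,356), the guides' inner tops (275,203)→(617,136) and (345,440)→(640,386). The bin's lead top edge runs (135,232)→(153,478), its foot (170,228)→(180,430), and the rail (112..132, 290)→(123..139,428).

```bash
python3 - <<'E'
from h import *
import pickle
np.set_printoptions(precision=4,suppress=True)
P=pickle.load(open('w3.pkl','rb'));P2=pickle.load(open('w2.pkl','rb'))
g=lambda x,y,z:at_z('wrist',[x/2+140,y/2],z,P)
pts=dict(tL=(135,232,.068),tR=(153,478,.068),bL=(170,228,0),bR=(180,430,0),rA=(121,292,.068),rB=(130,428,.068),lipL=(238,207,.018),lipR=(286,436,.018),bA=(570,190,.007),bB=(588,356,.007),gLa=(275,203,.03),gLb=(617,136,.03),gRa=(345,440,.03),gRb=(640,386,.03))
R={k:g(*v) for k,v in pts.items()}
yaw=lambda d:np.degrees(np.arctan2(d[1],d[0])); D=lambda a,b:R[a]-R[b]
for a,b in(('tL','tR'),('bL','bR'),('rA','rB'),('lipL','lipR'),('bA','bB')): print(a,b,yaw(D(a,b))-90,np.linalg.norm(D(a,b)),(R[a]+R[b])/2)
print(yaw(D('gLb','gLa')),yaw(D('gRb','gRa')))
# fit cradle pose: x,y,yaw
from scipy.optimize import least_squares
def loc(p,q): 
    c,s=np.cos(p[2]),np.sin(p[2]); d=q[:2]-p[:2]; return np.array([c*d[0]+s*d[1],-s*d[0]+c*d[1]])
def f(p):
    L={k:loc(p,R[k]) for k in R}
    return [L['lipL'][0]+.088,L['lipR'][0]+.088,L['bA'][0]-.077,L['bB'][0]-.077,(L['bA']+L['bB'])[1]/2,L['gLa'][1]-.06,L['gLb'][1]-.06,L['gRa'][1]+.06,L['gRb'][1]+.06]
r=least_squares(f,[.59,.144,-.44]); print('cradle',r.x,np.degrees(r.x[2]),np.array(r.fun)*1000)
for k in('tL','tR','bL','bR','rA','rB'): print(k,loc(r.x,R[k]))
# triangulate lead corners, rail, lip from the two wrist places
t=lambda a,b:tri(ray('wrist',[a[0]/2+140,a[1]/2],P),ray('wrist',[b[0]/2+100,b[1]/2],P2))
for n,a,b in(('tL',(135,232),(353,62)),('tR',(153,478),(356,262)),('rail',(125,360),(341,165)),('lip',(262,322),(430,160)),('bumA',(584,189),(684,42))): print(n,*t(a,b))
E
```

```text
tL tR -37.39411579627534 0.11370513873654779 [0.4707 0.2056 0.068 ]
bL bR -37.83311334082813 0.1119925758190301 [0.4658 0.2062 0.    ]
rA rB -38.28976296399122 0.06304541905981435 [0.4638 0.2105 0.068 ]
lipL lipR -26.512996465785456 0.12127450562189368 [0.5114 0.1826 0.018 ]
bA bB -23.661008672169615 0.08746208671352829 [0.6593 0.1075 0.007 ]
-24.902629144937034 -24.447083256518457
cradle [ 0.5904  0.1429 -0.4403] -25.22783099543849 [ 0.9616 -1.7584 -0.7973  1.5941 -2.6031  1.6119  2.5211 -1.8176  0.2877]
tL [-0.123   0.0613]
tR [-0.147  -0.0499]
bL [-0.1275  0.0588]
bR [-0.1519 -0.0505]
rA [-0.1362  0.0379]
rB [-0.1504 -0.0235]
tL [0.5052 0.2507 0.068 ] 5.090894734669669e-05
tR [0.4367 0.1603 0.0687] 0.00039727082642082893
rail [0.4647 0.2111 0.0687] 0.0007697902575294146
lip [0.5095 0.1839 0.0042] 0.0006302414595658398
bumA [0.6785 0.1474 0.0282] 0.0020172812188937123
```

Two-place triangulation puts the rail top at 0.0687 m (nominal 0.068). Cradle fit: (0.590, 0.143), yaw −25.2°, residuals ≤2.6 mm. Going above the rail.

```bash
cat >> h.py <<'E'
from scipy.spatial.transform import Rotation as Ro
CR=np.array([.5904,.1429]);CY=np.radians(-25.2)
def units(pos,R,s=None):
    "tool-axis units from the present pose to (pos,R)"
    s=s or bot.get_state(); R0=Ro.from_rotvec(s['ee_rot']); R=Ro.from_matrix(R)
    d=R0.inv().apply(np.array(pos)-s['tool_pos'])/.04; a=np.degrees((R0.inv()*R).as_rotvec())/5
    return np.round(np.r_[d,a],2)
def down(yaw): # tool down with y axis along heading yaw (rad)
    y=np.array([np.cos(yaw),np.sin(yaw),0]); z=np.array([0,0,-1.]); return np.c_[np.cross(y,z),y,z]
def cloc(q):
    c,s=np.cos(CY),np.sin(CY);d=np.array(q)[:2]-CR;return np.array([c*d[0]+s*d[1],-s*d[0]+c*d[1]])
def cw(x,y,z):
    c,s=np.cos(CY),np.sin(CY);return np.array([CR[0]+c*x-s*y,CR[1]+s*x+c*y,z])
E
python3 -m pendant '[{"dx":0.1,"dy":-2.67,"dz":2.57,"ax":0,"ay":0,"az":0.44},{"dx":0.1,"dy":-2.67,"dz":2.57,"ax":0,"ay":0,"az":0.44},{"dx":0.1,"dy":-2.67,"dz":2.57,"ax":0,"ay":0,"az":0.44},{"dx":0.1,"dy":-2.67,"dz":2.57,"ax":0,"ay":0,"az":0.44},{"dx":0.1,"dy":-2.67,"dz":2.57,"ax":0,"ay":0,"az":0.44}]' -1
python3 - <<'E'
from h import *
np.set_printoptions(precision=4,suppress=True)
print(units([.4645,.210,.045],down(np.radians(-37.7))))
E
```

```text
time_s: 5.5
tool_pos: [0.4667, 0.2093, 0.1208]
ee_rot: [2.817, 1.386, 0.008]
wrist_force: [0.1, -0.2, -0.4]
gripper_width: 1.0
gripper_force: 0.0
[-0.03 -0.06  1.9   0.04 -0.04  0.02]
```

```bash
python3 -m pendant '[{"dx":0,"dy":-0.06,"dz":0.1,"ax":0,"ay":0,"az":0},{"dx":0,"dy":-0.06,"dz":0.6,"ax":0,"ay":0,"az":0},{"dx":0,"dy":-0.06,"dz":1.2,"ax":0,"ay":0,"az":0},{"dx":0,"dy":-0.06,"dz":1.9,"ax":0,"ay":0,"az":0},{"dx":0,"dy":-0.06,"dz":1.9,"ax":0,"ay":0,"az":0}]' -0.2
python3 -m pendant '[{"dx":0,"dy":0,"dz":0,"ax":0,"ay":0,"az":0},{"dx":0,"dy":0,"dz":0,"ax":0,"ay":0,"az":0},{"dx":0,"dy":0,"dz":0,"ax":0,"ay":0,"az":0},{"dx":0,"dy":0,"dz":0,"ax":0,"ay":0,"az":0},{"dx":0,"dy":0,"dz":0,"ax":0,"ay":0,"az":0}]' 1
```

```text
time_s: 6.12
tool_pos: [0.4609, 0.2103, 0.0408]
ee_rot: [-2.818, -1.386, 0.005]
wrist_force: [-0.3, 0.1, 0.2]
gripper_width: 0.601
gripper_force: 0.0
time_s: 6.75
tool_pos: [0.4628, 0.2108, 0.0427]
ee_rot: [2.817, 1.387, 0.003]
wrist_force: [2.0, -2.9, 0.8]
gripper_width: 0.106
gripper_force: 30.0
```

Gripped: width 0.106 (~9.3 mm against the 10 mm rail), 30 N. Next I'll work out the lift poses, pivoting on the tail edge.

```bash
cat >> h.py <<'E'
GX,GZ=.165,.0427   # TCP in the bin: from tail edge, over bottom
def binpose(xt,yt,zt,pitch,yawrel,gx=GX,gz=GZ,base=0):
    "tool pose for bin tail edge (cradle frame), pitch nose-up deg, yaw rel. cradle deg"
    B=Ro.from_euler('ZY',[CY+np.radians(yawrel),-np.radians(pitch)])
    pos=cw(xt,yt,zt)+B.apply([gx,0,gz]); return pos,B.as_matrix()@np.c_[[0,-1,0],[1,0,0],[0,0,-1.]] if False else (B*Ro.from_matrix(down(0))).as_matrix()
E
python3 - <<'E'
from h import *
np.set_printoptions(precision=4,suppress=True)
s=bot.get_state();R=Ro.from_rotvec(s['ee_rot']).as_matrix()
yw=np.degrees(np.arctan2(R[1,1],R[0,1]));yr=yw-np.degrees(CY);print('yaw',yw,yr)
t=np.array(s['tool_pos'])-GX*R[:,1];xt,yt=cloc(t);print('tail',xt,yt)
for p in(0,4,8,12,16): print(p,units(*binpose(xt,yt,0,p,yr)))
E
```

```text
yaw -37.56296375596984 -12.36296375596984
tail -0.3055640275505979 0.04246143180663303
0 [-0.    0.    0.    0.02 -0.01  0.  ]
4 [ 0.   -0.08 -0.29 -0.78 -0.01 -0.  ]
8 [ 0.   -0.19 -0.56 -1.58 -0.01 -0.  ]
12 [ 0.   -0.31 -0.83 -2.38 -0.01 -0.  ]
16 [ 0.   -0.45 -1.1  -3.18 -0.01 -0.  ]
```

```bash
python3 -m pendant '[{"dx":0,"dy":-0.02,"dz":-0.07,"ax":-0.2,"ay":0,"az":0},{"dx":0,"dy":-0.04,"dz":-0.14,"ax":-0.4,"ay":0,"az":0},{"dx":0,"dy":-0.06,"dz":-0.22,"ax":-0.6,"ay":0,"az":0},{"dx":0,"dy":-0.08,"dz":-0.29,"ax":-0.8,"ay":0,"az":0},{"dx":0,"dy":-0.08,"dz":-0.29,"ax":-0.8,"ay":0,"az":0}]' 1
python3 -c "
from h import *
print(bot.get_state()['ft_torque'])"
```

```text
time_s: 7.38
tool_pos: [0.459, 0.2132, 0.054]
ee_rot: [2.761, 1.361, 0.048]
wrist_force: [3.2, -1.4, -2.8]
gripper_width: 0.108
gripper_force: 30.0
[-0.29193853 -0.30381233  0.0178968 ]
```

```bash
python3 - <<'E'
from h import *
for p in(8,12,16): print(p,units(*binpose(-.3056,.0425,0,p,-12.36)))
E
```

```text
8 [ 0.01 -0.06 -0.29 -0.8  -0.    0.  ]
12 [ 0.01 -0.16 -0.57 -1.6  -0.    0.  ]
16 [ 0.01 -0.29 -0.84 -2.4  -0.    0.  ]
```

```bash
python3 -m pendant '[{"dx":0,"dy":-0.03,"dz":-0.2,"ax":-0.5,"ay":0,"az":0},{"dx":0,"dy":-0.08,"dz":-0.38,"ax":-1.0,"ay":0,"az":0},{"dx":0,"dy":-0.15,"dz":-0.57,"ax":-1.6,"ay":0,"az":0},{"dx":0,"dy":-0.29,"dz":-0.84,"ax":-2.4,"ay":0,"az":0},{"dx":0,"dy":-0.29,"dz":-0.84,"ax":-2.4,"ay":0,"az":0}]' 1
python3 - <<'E'
from h import *
s=bot.get_state();print(s['ft_torque'])
print(units(*binpose(-.3056,.0425,0,18,-12.36)))
A=np.array([-.3056,.0425,-12.36]);Bq=np.array([-.155,0,0])
for f,yf in((.1,.15),(.2,.3),(.3,.45),(.4,.6),(.5,.75)):
    # lead stays centred-ish: tail y follows yaw
    yr=-12.36*(1-yf); x=A[0]+(Bq[0]-A[0])*f; lead_y=.0425-.17*np.sin(np.radians(12.36))
    yt=lead_y*(1-yf)+.17*np.sin(np.radians(-yr)); print(f,np.round([x,yt,yr],3),units(*binpose(x,yt,0,18,yr)))
E
```

```text
time_s: 8.0
tool_pos: [0.447, 0.2223, 0.0863]
ee_rot: [2.588, 1.278, 0.178]
wrist_force: [0.3, -1.1, -3.9]
gripper_width: 0.106
gripper_force: 30.0
[ 0.04478168  0.19095506 -0.03000496]
[ 0.02 -0.01 -0.14 -0.41  0.    0.02]
0.1 [ -0.291   0.036 -10.506] [ 0.06  0.38 -0.03 -0.41  0.11 -0.33]
0.2 [-0.275  0.03  -8.652] [ 0.1   0.76  0.08 -0.41  0.22 -0.69]
0.3 [-0.26   0.023 -6.798] [ 0.14  1.14  0.19 -0.41  0.33 -1.04]
0.4 [-0.245  0.017 -4.944] [ 0.18  1.51  0.29 -0.41  0.44 -1.4 ]
0.5 [-0.23   0.011 -3.09 ] [ 0.22  1.88  0.4  -0.41  0.54 -1.75]
```

```bash
python3 -m pendant '[{"dx":0.03,"dy":0.12,"dz":-0.1,"ax":-0.4,"ay":0.04,"az":-0.1},{"dx":0.05,"dy":0.3,"dz":-0.05,"ax":-0.4,"ay":0.09,"az":-0.26},{"dx":0.08,"dy":0.57,"dz":0.03,"ax":-0.4,"ay":0.16,"az":-0.5},{"dx":0.11,"dy":0.85,"dz":0.11,"ax":-0.4,"ay":0.25,"az":-0.78},{"dx":0.14,"dy":1.14,"dz":0.19,"ax":-0.4,"ay":0.33,"az":-1.04}]' 1
python3 - <<'E'
from h import *
s=bot.get_state();print(s['ft_torque'])
A=np.array([-.3056,.0425,-12.36]);Bq=np.array([-.155,0,0])
lead_y=.0425-.17*np.sin(np.radians(12.36))
for f,yf in((.3,.45),(.38,.57),(.46,.69),(.54,.81),(.62,.93),(.67,1.)):
    yr=-12.36*(1-yf); x=A[0]+(Bq[0]-A[0])*f
    yt=lead_y*(1-yf)+.17*np.sin(np.radians(-yr)); print(f,np.round([x,yt,yr],3),units(*binpose(x,yt,0,18,yr)))
E
```

```text
time_s: 8.62
tool_pos: [0.4878, 0.1972, 0.0906]
ee_rot: [2.504, 1.385, 0.217]
wrist_force: [-1.2, 1.4, -5.1]
gripper_width: 0.108
gripper_force: 30.0
[ 0.43054286  0.56967406 -0.12703184]
0.3 [-0.26   0.023 -6.798] [ 0.02 -0.04 -0.04 -0.04  0.01 -0.02]
0.38 [-0.248  0.018 -5.315] [ 0.02  0.26  0.06 -0.04  0.1  -0.3 ]
0.46 [-0.236  0.013 -3.832] [ 0.02  0.56  0.15 -0.04  0.19 -0.59]
0.54 [-0.224  0.008 -2.348] [ 0.03  0.85  0.25 -0.04  0.28 -0.87]
0.62 [-0.212  0.003 -0.865] [ 0.03  1.14  0.34 -0.04  0.37 -1.15]
0.67 [-0.205  0.    -0.   ] [ 0.03  1.32  0.4  -0.04  0.43 -1.32]
```

```bash
python3 -m pendant '[{"dx":0,"dy":0,"dz":0.0,"ax":0,"ay":0,"az":0},{"dx":0,"dy":0,"dz":0.0,"ax":0,"ay":0,"az":0}]' 1
python3 - <<'E'
from h import *
s=bot.get_state();print(s['ft_torque'],s['wrist_force'])
im=save('scene','s1');cv2.imwrite('pics/s1c.png',cv2.resize(im[110:250,230:430],(800,560),interpolation=cv2.INTER_CUBIC)[:,:,::-1])
E
```

```text
time_s: 8.88
tool_pos: [0.4887, 0.1974, 0.092]
ee_rot: [2.502, 1.382, 0.221]
wrist_force: [1.4, -2.6, -1.8]
gripper_width: 0.109
gripper_force: 30.0
[-0.27114291 -0.13830711 -0.07157078] [ 1.38545585 -2.62165151 -1.78108783]
```

View pics/s1c.png

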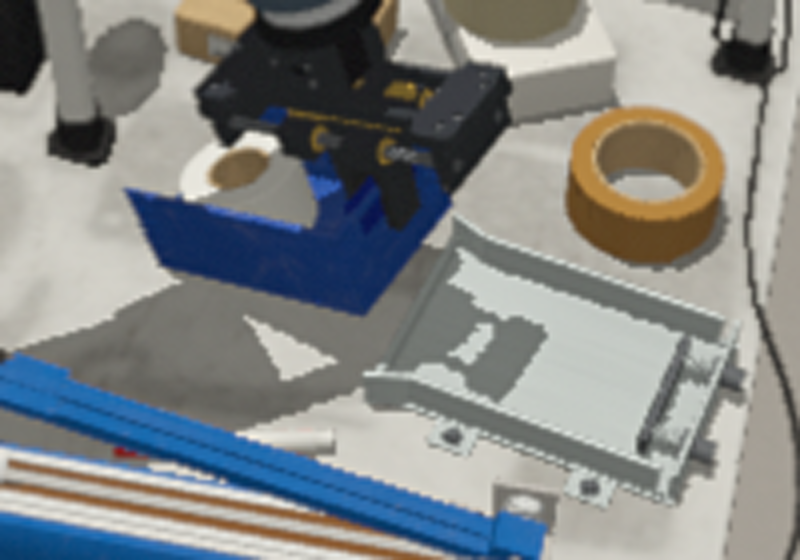

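The scene crop shows the bin gripped at its rail (about 375,190), lead raised. The lead's bottom corner (363,313) is just in front of the lip (375-455, 375-225). The settled Fz of −1.8 N means the tail rests on the bench. I'll continue slowly.

```bash
python3 -m pendant '[{"dx":0,"dy":0.1,"dz":0.03,"ax":0,"ay":0.04,"az":-0.12},{"dx":0,"dy":0.22,"dz":0.06,"ax":0,"ay":0.08,"az":-0.24},{"dx":0,"dy":0.33,"dz":0.1,"ax":0,"ay":0.12,"az":-0.36},{"dx":0.02,"dy":0.45,"dz":0.13,"ax":0,"ay":0.16,"az":-0.48},{"dx":0.02,"dy":0.56,"dz":0.16,"ax":0,"ay":0.19,"az":-0.6}]' 1
cat >> h.py <<'E'
def tailnow(gx=GX,gz=GZ):
    s=bot.get_state();T=Ro.from_rotvec(s['ee_rot']).as_matrix();B=Ro.from_matrix(T)*Ro.from_matrix(down(0)).inv()
    y,p,_=B.as_euler('ZYX'); t=np.array(s['tool_pos'])-B.apply([gx,0,gz])
    return np.round(np.r_[cloc(t)*1000,t[2]*1000,-np.degrees(p),np.degrees(y-CY)],2),np.round(s['wrist_force'],1),np.round(s['ft_torque'],2)
E
python3 - <<'E'
from h import *
print(*tailnow())
lead_y=.0425-.17*np.sin(np.radians(12.36))
for f,yf in((.54,.81),(.62,.93),(.67,1.),(.75,1)):
    yr=-12.36*(1-yf); x=-.3056+.1506*f
    yt=lead_y*(1-yf)+.17*np.sin(np.radians(-yr)); print(f,np.round([x,yt,yr],3),units(*binpose(x,yt,0,18,yr)))
E
```

```text
time_s: 9.55
tool_pos: [0.5084, 0.186, 0.0925]
ee_rot: [2.466, 1.454, 0.231]
wrist_force: [-1.6, 2.1, -5.1]
gripper_width: 0.105
gripper_force: 30.0
[-235.94   13.5     0.91   18.     -3.75] [-1.6  2.1 -5.1] [ 0.37  0.46 -0.06]
0.54 [-0.224  0.008 -2.348] [-0.03  0.28  0.11 -0.    0.08 -0.27]
0.62 [-0.212  0.003 -0.865] [-0.04  0.57  0.21 -0.    0.17 -0.55]
0.67 [-0.205  0.    -0.   ] [-0.05  0.75  0.27 -0.    0.23 -0.71]
0.75 [-0.193  0.    -0.   ] [-0.03  1.03  0.36 -0.    0.23 -0.71]
```

```bash
python3 -m pendant '[{"dx":-0.01,"dy":0.11,"dz":0.06,"ax":0,"ay":0.03,"az":-0.11},{"dx":-0.02,"dy":0.23,"dz":0.11,"ax":0,"ay":0.07,"az":-0.22},{"dx":-0.02,"dy":0.34,"dz":0.15,"ax":0,"ay":0.1,"az":-0.33},{"dx":-0.03,"dy":0.46,"dz":0.2,"ax":0,"ay":0.14,"az":-0.44},{"dx":-0.04,"dy":0.57,"dz":0.24,"ax":0,"ay":0.17,"az":-0.55}]' 1
python3 - <<'E'
from h import *
print(*tailnow())
for x,yr in((-.205,0),(-.193,0),(-.18,0)): print(x,units(*binpose(x,0,-.0005,18,yr)))
E
```

```text
time_s: 10.18
tool_pos: [0.5293, 0.1726, 0.0905]
ee_rot: [2.431, 1.517, 0.24]
wrist_force: [-1.7, 1.7, -4.3]
gripper_width: 0.107
gripper_force: 30.1
[-211.65    3.07   -1.11   18.01   -0.87] [-1.7  1.7 -4.3] [ 0.47  0.54 -0.03]
-0.205 [-0.02  0.16  0.04  0.    0.06 -0.16]
-0.193 [-0.02  0.45  0.13  0.    0.06 -0.16]
-0.18 [-0.01  0.76  0.23  0.    0.06 -0.16]
```

```bash
python3 -m pendant '[{"dx":-0.01,"dy":0.15,"dz":0.05,"ax":0,"ay":0.05,"az":-0.13},{"dx":-0.02,"dy":0.3,"dz":0.09,"ax":0,"ay":0.06,"az":-0.16},{"dx":-0.02,"dy":0.45,"dz":0.13,"ax":0,"ay":0.06,"az":-0.16},{"dx":-0.02,"dy":0.6,"dz":0.18,"ax":0,"ay":0.06,"az":-0.16},{"dx":-0.01,"dy":0.76,"dz":0.23,"ax":0,"ay":0.06,"az":-0.16}]' 1
python3 - <<'E'
from h import *
print(*tailnow())
for x in(-.168,-.155): print(x,units(*binpose(x,0,-.0005,18,0)))
E
```

```text
time_s: 10.8
tool_pos: [0.5576, 0.1583, 0.091]
ee_rot: [2.421, 1.535, 0.243]
wrist_force: [-1.4, 1.5, -4.9]
gripper_width: 0.107
gripper_force: 30.0
[-1.7993e+02  7.0000e-02 -5.5000e-01  1.8000e+01 -5.0000e-02] [-1.4  1.5 -4.9] [0.29 0.64 0.03]
-0.168 [ 0.    0.28  0.09 -0.    0.   -0.01]
-0.155 [ 0.    0.59  0.19 -0.    0.   -0.01]
```

```bash
python3 -m pendant '[{"dx":0,"dy":0.15,"dz":0.05,"ax":0,"ay":0,"az":0},{"dx":0,"dy":0.3,"dz":0.1,"ax":0,"ay":0,"az":0},{"dx":0,"dy":0.45,"dz":0.15,"ax":0,"ay":0,"az":0},{"dx":0,"dy":0.59,"dz":0.19,"ax":0,"ay":0,"az":0},{"dx":0,"dy":0.59,"dz":0.19,"ax":0,"ay":0,"az":0}]' 1
python3 - <<'E'
from h import *
print(*tailnow())
d=.067
for p in(18,15.5,12,9,6,3,0,-3,-6,-7.8):
    P=np.radians(p); x,z=(-.155,0) if p>15.6 else (-.088-d*np.cos(P),.018-d*np.sin(P))
    print(p,units(*binpose(x,0,z,p,0)))
E
```

```text
time_s: 11.42
tool_pos: [0.5808, 0.1476, 0.0917]
ee_rot: [2.42, 1.534, 0.246]
wrist_force: [0.5, 0.3, -3.5]
gripper_width: 0.111
gripper_force: 30.0
[-1.5428e+02  4.4000e-01 -1.3000e-01  1.8090e+01 -7.0000e-02] [ 0.5  0.3 -3.5] [ 0.06  0.31 -0.01]
18 [-0.01 -0.01 -0.    0.02 -0.01 -0.01]
15.5 [-0.01  0.09  0.2   0.52 -0.01 -0.01]
12 [-0.01  0.14  0.35  1.22 -0.01 -0.01]
9 [-0.01  0.18  0.48  1.82 -0.01 -0.01]
6 [-0.01  0.21  0.62  2.42 -0.01 -0.01]
3 [-0.01  0.23  0.76  3.02 -0.01 -0.01]
0 [-0.01  0.25  0.9   3.62 -0.01 -0.01]
-3 [-0.01  0.26  1.04  4.22 -0.01 -0.01]
-6 [-0.01  0.26  1.18  4.82 -0.01 -0.01]
-7.8 [-0.01  0.26  1.26  5.18 -0.01 -0.01]
```

```bash
python3 -m pendant '[{"dx":0,"dy":0.05,"dz":0.12,"ax":0.25,"ay":0,"az":0},{"dx":0,"dy":0.09,"dz":0.22,"ax":0.52,"ay":0,"az":0},{"dx":0,"dy":0.12,"dz":0.3,"ax":0.87,"ay":0,"az":0},{"dx":0,"dy":0.14,"dz":0.38,"ax":1.22,"ay":0,"az":0},{"dx":0,"dy":0.14,"dz":0.38,"ax":1.22,"ay":0,"az":0}]' 1
python3 - <<'E'
from h import *
print(*tailnow())
d=.067
for p in(12,9,6,3,0,-3,-6,-7.8):
    P=np.radians(p); x,z=(-.155,0) if p>15.6 else (-.088-d*np.cos(P),.018-d*np.sin(P))
    print(p,units(*binpose(x,0,z-.0005,p,0)))
E
```

```text
time_s: 12.05
tool_pos: [0.5893, 0.1434, 0.0784]
ee_rot: [2.503, 1.585, 0.166]
wrist_force: [-1.5, 0.9, -0.6]
gripper_width: 0.104
gripper_force: 30.2
[-1.5388e+02  3.3000e-01  2.6400e+00  1.1870e+01 -1.0000e-01] [-1.5  0.9 -0.6] [0.33 0.49 0.  ]
12 [-0.    0.01 -0.03 -0.03 -0.01 -0.02]
9 [-0.    0.06  0.1   0.57 -0.01 -0.02]
6 [-0.    0.11  0.23  1.17 -0.01 -0.02]
3 [-0.    0.15  0.37  1.77 -0.01 -0.02]
0 [-0.    0.18  0.5   2.37 -0.01 -0.02]
-3 [-0.    0.21  0.64  2.97 -0.01 -0.02]
-6 [-0.    0.22  0.78  3.57 -0.01 -0.02]
-7.8 [-0.    0.23  0.86  3.93 -0.01 -0.02]
```

```bash
python3 -m pendant '[{"dx":0,"dy":0.06,"dz":0.1,"ax":0.55,"ay":0,"az":0},{"dx":0,"dy":0.11,"dz":0.23,"ax":1.15,"ay":0,"az":0},{"dx":0,"dy":0.15,"dz":0.37,"ax":1.75,"ay":0,"az":0},{"dx":0,"dy":0.18,"dz":0.5,"ax":2.37,"ay":0,"az":0},{"dx":0,"dy":0.18,"dz":0.5,"ax":2.37,"ay":0,"az":0}]' 1
python3 - <<'E'
from h import *
print(*tailnow())
d=.067
for p in(0,-3,-6,-7,-7.8):
    P=np.radians(p); x,z=(-.155,0) if p>15.6 else (-.088-d*np.cos(P),.018-d*np.sin(P))
    print(p,units(*binpose(x,0,z-.0005,p,0)))
E
```

```text
time_s: 12.68
tool_pos: [0.5992, 0.1384, 0.0599]
ee_rot: [2.653, 1.681, 0.001]
wrist_force: [-3.0, 0.7, -1.8]
gripper_width: 0.11
gripper_force: 30.1
[-1.5508e+02 -0.0000e+00  1.7020e+01  6.0000e-02 -1.0000e-01] [-3.   0.7 -1.8] [0.08 0.38 0.02]
0 [ 0.01  0.   -0.01  0.01 -0.   -0.02]
-3 [ 0.01  0.06  0.12  0.61 -0.   -0.02]
-6 [ 0.01  0.1   0.25  1.21 -0.   -0.02]
-7 [ 0.01  0.11  0.3   1.41 -0.   -0.02]
-7.8 [ 0.01  0.12  0.33  1.57 -0.   -0.02]
```

```bash
python3 -m pendant '[{"dx":0,"dy":0.03,"dz":0.06,"ax":0.3,"ay":0,"az":0},{"dx":0,"dy":0.06,"dz":0.12,"ax":0.61,"ay":0,"az":0},{"dx":0,"dy":0.08,"dz":0.19,"ax":0.91,"ay":0,"az":0},{"dx":0,"dy":0.11,"dz":0.29,"ax":1.4,"ay":0,"az":0},{"dx":0,"dy":0.11,"dz":0.29,"ax":1.4,"ay":0,"az":0}]' 1
python3 -c "
from h import *
print(*tailnow())"
```

```text
time_s: 13.3
tool_pos: [0.6035, 0.1366, 0.0483]
ee_rot: [-2.566, -1.626, 0.098]
wrist_force: [-0.8, 0.5, -1.7]
gripper_width: 0.109
gripper_force: 30.0
[-1.544e+02  1.400e-01  2.592e+01 -6.950e+00 -8.000e-02] [-0.8  0.5 -1.7] [0.02 0.12 0.01]
```

Lead is on the floor plate (z≈5 mm), bottom on the lip. Release and back off along the tool axis.

```bash
python3 -m pendant '[{"dx":0,"dy":0,"dz":0,"ax":0,"ay":0,"az":0},{"dx":0,"dy":0,"dz":0,"ax":0,"ay":0,"az":0},{"dx":0,"dy":0,"dz":0,"ax":0,"ay":0,"az":0},{"dx":0,"dy":0,"dz":-0.5,"ax":0,"ay":0,"az":0},{"dx":0,"dy":0,"dz":-1.3,"ax":0,"ay":0,"az":0}]' -0.15
python3 - <<'E'
from h import *
print(units(cw(-.03,0,.20),down(CY)))
print(units(cw(-.2,0,.20),down(CY-np.pi/2)))
E
```

```text
time_s: 13.92
tool_pos: [0.6082, 0.1343, 0.1013]
ee_rot: [-2.564, -1.626, 0.1]
wrist_force: [-0.1, 0.3, 0.4]
gripper_width: 0.578
gripper_force: 0.0
[ 0.   -1.54 -2.3  -1.4   0.   -0.01]
[ 0.   -5.75 -1.78 -1.1   1.1  17.97]
```

```bash
python3 -m pendant '[{"dx":0,"dy":-0.6,"dz":-1.5,"ax":-0.7,"ay":0,"az":0},{"dx":0,"dy":-1.5,"dz":-2.3,"ax":-1.4,"ay":0,"az":0},{"dx":0,"dy":-1.5,"dz":-2.3,"ax":-1.4,"ay":0,"az":0}]' -0.15
python3 -m pendant '[{"dx":0,"dy":-1,"dz":0,"ax":0,"ay":0,"az":2},{"dx":0,"dy":-1.8,"dz":0,"ax":0,"ay":0,"az":4},{"dx":0,"dy":-2.6,"dz":0,"ax":0,"ay":0,"az":6},{"dx":0,"dy":-3.4,"dz":0,"ax":0,"ay":0,"az":8},{"dx":0,"dy":-4.2,"dz":0,"ax":0,"ay":0,"az":10}]' -0.15
python3 - <<'E'
from h import *
print(units(cw(-.2,0,.20),down(CY-np.pi/2)))
E
```

```text
time_s: 14.3
tool_pos: [0.5655, 0.1565, 0.2049]
ee_rot: [2.647, 1.683, 0.014]
wrist_force: [0.6, -0.3, -0.1]
gripper_width: 0.573
gripper_force: 0.0
time_s: 14.92
tool_pos: [0.4123, 0.2266, 0.1986]
ee_rot: [3.117, 0.393, 0.0]
wrist_force: [0.1, -0.4, 1.3]
gripper_width: 0.573
gripper_force: 0.0
[-0.06 -0.05 -0.04  0.   -0.    7.92]
```

```bash
python3 -m pendant '[{"dx":0,"dy":0,"dz":0,"ax":0,"ay":0,"az":2},{"dx":0,"dy":0,"dz":0,"ax":0,"ay":0,"az":4},{"dx":0,"dy":0,"dz":0,"ax":0,"ay":0,"az":6},{"dx":0,"dy":0,"dz":0,"ax":0,"ay":0,"az":7.9},{"dx":0,"dy":0,"dz":0,"ax":0,"ay":0,"az":7.9}]' -0.15
python3 - <<'E'
from h import *
import pickle
print(units(cw(-.2,0,.20),down(CY-np.pi/2)))
P=bot.camera_params('wrist');im=save('wrist','w4');pickle.dump(P,open('w4.pkl','wb'))
cv2.imwrite('pics/w4c.png',cv2.resize(im[0:280,140:540],(800,560),interpolation=cv2.INTER_CUBIC)[:,:,::-1])
E
```

```text
time_s: 15.55
tool_pos: [0.4132, 0.2263, 0.1986]
ee_rot: [3.069, -0.672, 0.0]
wrist_force: [0.3, -0.3, 0.2]
gripper_width: 0.574
gripper_force: 0.0
[-0.1  -0.   -0.04  0.   -0.    0.1 ]
```

View pics/w4c.png

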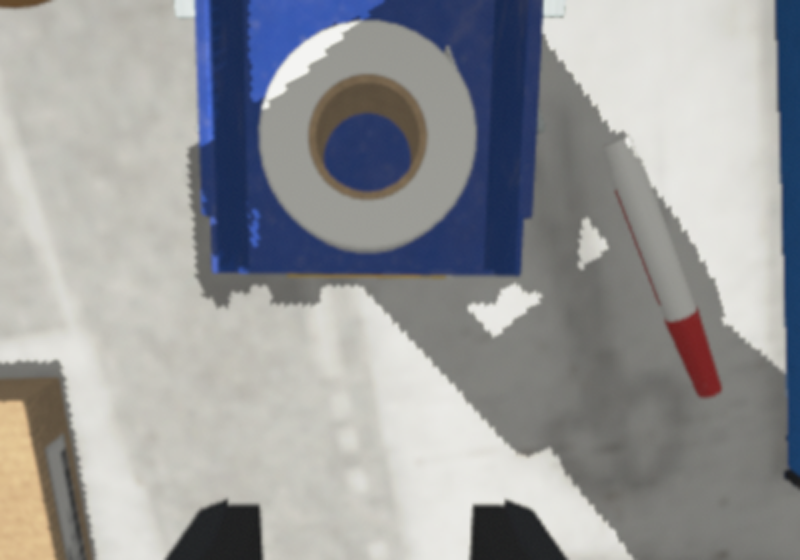

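Crop (×2, offset 140,0): the bin sits square, tail wall edge from (213,273) to (521,273), the roll inside and close to the tail wall (368,135). The marker, at (665,265), is clear of the path.

```bash
python3 - <<'E'
from h import *
import pickle
P=pickle.load(open('w4.pkl','rb'))
for z in(.03,.057):
  a,b=[at_z('wrist',[x/2+140,273/2],z,P) for x in(213,521)]; print(z,cloc(a),cloc(b),np.linalg.norm(a-b))
for x in (-.19,): print(units(cw(x,0,.045),down(CY-np.pi/2)))
E
```

```text
0.03 [-0.15483926  0.06914807] [-0.15381111 -0.06941377] 0.13856566076485594
0.057 [-0.15115246  0.06318485] [-0.15021446 -0.06322748] 0.12641581101542046
[ 0.15  0.    3.84 -0.   -0.    0.12]
```

The width comes out too large (126 mm instead of 110), so something doesn't match the assumed height. I'll check the camera pose and triangulate the tail with a second view.

```bash
python3 - <<'E'
from h import *
import pickle
np.set_printoptions(precision=4,suppress=True)
P=pickle.load(open('w4.pkl','rb'));print(P['T']);P3=pickle.load(open('w3.pkl','rb'));print(P3['T'][:3,3])
for n in('bin_center','roll_center'):
    im=bot.capture('scene');m=bot.silhouettes(n,'scene')[0]['region'];ys,xs=np.where(m);print(n,m.sum(),'scene left',xs.min(),'bbox',xs.min(),xs.max(),ys.min(),ys.max())
    bot.capture('wrist');m=bot.silhouettes(n,'wrist')[0]['region'];ys,xs=np.where(m);print('wrist',xs.min(),xs.max(),ys.min(),ys.max())
# predicted projections of the bin model
B=Ro.from_euler('ZY',[CY,np.radians(7.5)])
c=np.array([[x,y,z] for x,z in((0,0),(0,.031),(.17,0),(.17,.068)) for y in(.055,-.055)])
w=cw(-.1545,0,.0265)+B.apply(c)
print(np.c_[proj('wrist',w,P),proj('scene',w)])
im=cv2.imread('pics/w4.png')
s=save('scene','s2')
for cam,I,Pp in(('scene',s[:,:,::-1].copy(),None),):
    for q in proj(cam,w): cv2.circle(I,tuple(int(v) for v in np.round(q)),1,(0,255,255),-1)
    cv2.imwrite('pics/s2c.png',cv2.resize(I[120:240,250:430],(800,533),interpolation=cv2.INTER_CUBIC))
E
```

```text
[[-0.419  -0.8603 -0.2904  0.4888]
 [-0.908   0.3972  0.1333  0.192 ]
 [ 0.0007  0.3195 -0.9476  0.3379]
 [ 0.      0.      0.      1.    ]]
[0.5969 0.2131 0.3622]
bin_center 2833 scene left 303 bbox 303 386 145 214
wrist 237 411 0 138
roll_center 716 scene left 314 bbox 314 346 159 189
wrist 270 377 10 125
[[ 262.857   135.7077  320.9898  160.9738]
 [ 383.7841  136.6133  302.4975  190.5639]
 [ 256.3737  135.7482  322.4146  153.5883]
 [ 390.5246  136.7528  303.5823  183.4357]
 [ 257.5364  -76.3825  379.6783  187.3247]
 [ 392.3034  -75.1143  363.9664  218.9569]
 [ 237.1148 -143.2711  385.8063  171.6361]
 [ 414.4698 -141.4933  369.6673  204.0073]]
```

View pics/s2c.png

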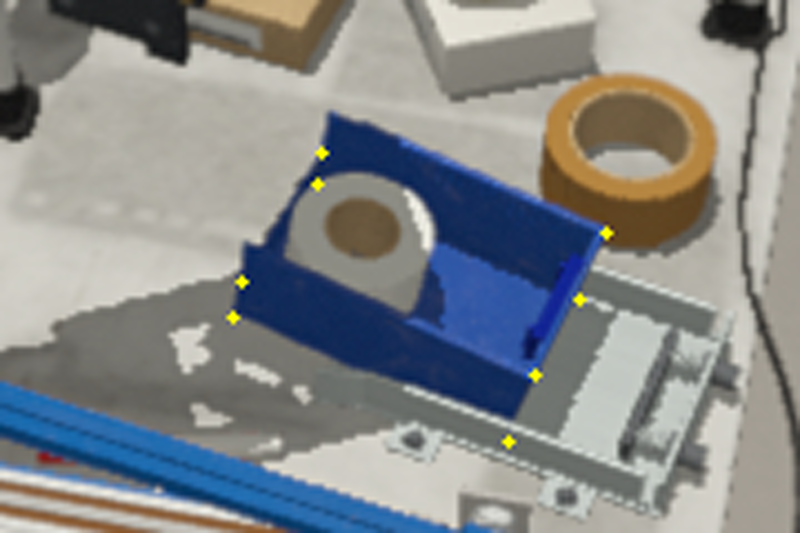

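The overlaid model (tail x −154.5 mm, z 26.5 mm, 7.5° nose-down) matches the scene corners. The wide edge I clicked was the full-height side walls at z≈0.094, so the pose is confirmed. Now descending behind the tail.

```bash
python3 -m pendant '[{"dx":0.1,"dy":0,"dz":1,"ax":0,"ay":0,"az":0.1},{"dx":0.1,"dy":0,"dz":2,"ax":0,"ay":0,"az":0.1},{"dx":0.1,"dy":0,"dz":3,"ax":0,"ay":0,"az":0.1},{"dx":0.1,"dy":0,"dz":3.8,"ax":0,"ay":0,"az":0.1},{"dx":0.1,"dy":0,"dz":3.8,"ax":0,"ay":0,"az":0.1}]' -0.15
python3 - <<'E'
from h import *
s=bot.get_state();print(cloc(s['tool_pos']),s['tool_pos'][2],s['wrist_force'])
for x in(-.165,-.15): print(x,units(cw(x,0,.045),down(CY-np.pi/2)))
E
```

```text
time_s: 16.68
tool_pos: [0.4145, 0.2244, 0.0448]
ee_rot: [3.064, -0.686, -0.006]
wrist_force: [0.1, 0.1, -0.3]
gripper_width: 0.578
gripper_force: 0.0
[-0.19386784 -0.00118211] 0.0447980934281146 [ 0.09580861  0.09108418 -0.34832881]
-0.165 [ 0.72 -0.03 -0.01  0.03  0.04 -0.01]
-0.15 [ 1.1  -0.03 -0.01  0.03  0.04 -0.01]
```

```bash
cat > st.py <<'E'
from h import *
s=bot.get_state();c,n=np.cos(CY),np.sin(CY);f=s['wrist_force']
print('x,y',np.round(cloc(s['tool_pos'])*1000,1),'z',round(s['tool_pos'][2]*1000,1),'F along/across/up',np.round([c*f[0]+n*f[1],-n*f[0]+c*f[1],f[2]],1),'tq',np.round(s['ft_torque'],2))
E
python3 -m pendant '[{"dx":0.35,"dy":0,"dz":0,"ax":0,"ay":0,"az":0},{"dx":0.55,"dy":0,"dz":0,"ax":0,"ay":0,"az":0},{"dx":0.7,"dy":0,"dz":0,"ax":0,"ay":0,"az":0},{"dx":0.85,"dy":0,"dz":0,"ax":0,"ay":0,"az":0},{"dx":1.0,"dy":0,"dz":0,"ax":0,"ay":0,"az":0}]' -0.15
python3 st.py
python3 -m pendant '[{"dx":0.15,"dy":0,"dz":0.02,"ax":0,"ay":0,"az":0},{"dx":0.3,"dy":0,"dz":0.04,"ax":0,"ay":0,"az":0},{"dx":0.45,"dy":0,"dz":0.07,"ax":0,"ay":0,"az":0},{"dx":0.6,"dy":0,"dz":0.1,"ax":0,"ay":0,"az":0}]' -0.15
python3 st.py
```

```text
time_s: 17.3
tool_pos: [0.4519, 0.208, 0.0467]
ee_rot: [-3.066, 0.686, 0.002]
wrist_force: [-2.7, 2.2, -2.1]
gripper_width: 0.576
gripper_force: 1.6
x,y [-1.531e+02 -1.000e-01] z 46.7 F along/across/up [-3.4  0.8 -2.1] tq [0.32 0.57 0.01]
time_s: 17.8
tool_pos: [0.4745, 0.1976, 0.043]
ee_rot: [-3.065, 0.687, -0.0]
wrist_force: [-6.6, 3.8, 4.8]
gripper_width: 0.576
gripper_force: 3.9
x,y [-128.1    0.2] z 43.0 F along/across/up [-7.6  0.7  4.8] tq [ 0.48  1.1  -0.04]
```

```bash
python3 -m pendant '[{"dx":0.13,"dy":0,"dz":0.02,"ax":0,"ay":0,"az":0},{"dx":0.26,"dy":0,"dz":0.03,"ax":0,"ay":0,"az":0},{"dx":0.38,"dy":0,"dz":0.05,"ax":0,"ay":0,"az":0},{"dx":0.48,"dy":0,"dz":0.07,"ax":0,"ay":0,"az":0},{"dx":0.48,"dy":0,"dz":0.07,"ax":0,"ay":0,"az":0}]' -0.15
python3 st.py
```

```text
time_s: 18.42
tool_pos: [0.4922, 0.1897, 0.0408]
ee_rot: [-3.065, 0.687, -0.001]
wrist_force: [-6.6, 2.6, 5.4]
gripper_width: 0.574
gripper_force: 3.6
x,y [-108.8    0.5] z 40.8 F along/across/up [-7.  -0.5  5.4] tq [0.5  1.03 0.01]
```

```bash
for i in 1; do :; done
python3 -m pendant '[{"dx":0.05,"dy":0,"dz":0,"ax":0,"ay":0,"az":0},{"dx":0.1,"dy":0,"dz":0,"ax":0,"ay":0,"az":0}]' -0.15 >/dev/null; python3 st.py
python3 -m pendant '[{"dx":0.03,"dy":0,"dz":0,"ax":0,"ay":0,"az":0},{"dx":0.05,"dy":0,"dz":0,"ax":0,"ay":0,"az":0}]' -0.15 >/dev/null; python3 st.py
python3 -m pendant '[{"dx":0.03,"dy":0,"dz":0,"ax":0,"ay":0,"az":0},{"dx":0.05,"dy":0,"dz":0,"ax":0,"ay":0,"az":0}]' -0.15 >/dev/null; python3 st.py
```

```text
x,y [-105.4    0.4] z 40.5 F along/across/up [-11.1   1.    7.3] tq [0.97 1.61 0.05]
x,y [-104.8    0.3] z 40.4 F along/across/up [-13.7  -0.3   9.7] tq [0.98 1.91 0.09]
x,y [-103.1    0.2] z 40.3 F along/across/up [-14.5   0.5   9.1] tq [1.14 2.08 0.09]
```

```bash
python3 -m pendant '[{"dx":0,"dy":0,"dz":-0.03,"ax":0,"ay":0,"az":0},{"dx":0,"dy":0,"dz":-0.06,"ax":0,"ay":0,"az":0}]' -0.15 >/dev/null; python3 st.py
python3 -m pendant '[{"dx":0,"dy":0,"dz":-0.03,"ax":0,"ay":0,"az":0},{"dx":0,"dy":0,"dz":-0.06,"ax":0,"ay":0,"az":0}]' -0.15 >/dev/null; python3 st.py
python3 - <<'E'
from h import *
import pickle
P=bot.camera_params('wrist');im=save('wrist','w5');pickle.dump(P,open('w5.pkl','wb'))
m=bot.silhouettes('bin_center','wrist')[0]['region'];ys,xs=np.where(m);print('bin wrist',xs.min(),xs.max(),ys.min(),ys.max())
save('scene','s3');m=bot.silhouettes('bin_center','scene')[0]['region'];ys,xs=np.where(m);print('scene',xs.min(),xs.max(),ys.min(),ys.max())
# model for a range of tail x
for xt in(-.100,-.095,-.09):
    p=-np.degrees(np.arcsin(14/(170*( .082+xt+.17)/.17*1000/1000*1000))) if 0 else -5.2
    B=Ro.from_euler('ZY',[CY,-np.radians(p)]);q=B.apply([[.17,.055,.068],[.17,-.055,.068],[.17,-.055,.0],[0,-.055,0]])
    print(xt,np.round(proj('scene',cw(xt,0,.0195)+q),1).tolist())
s=cv2.imread('pics/s3.png');cv2.imwrite('pics/s3c.png',cv2.resize(s[130:240,270:420],(800,587),interpolation=cv2.INTER_CUBIC))
E
```

```text
x,y [-102.7   -0.4] z 41.5 F along/across/up [-6.6  1.6 -4.3] tq [0.55 0.98 0.16]
x,y [-102.3   -0.4] z 43.9 F along/across/up [-6.   0.  -3.5] tq [0.48 0.99 0.13]
bin wrist 107 539 0 288
scene 324 408 156 222
-0.1 [[405.9, 178.6], [390.7, 211.7], [384.9, 226.9], [322.1, 199.6]]
-0.095 [[407.8, 179.3], [392.8, 212.5], [386.9, 227.6], [323.9, 200.3]]
-0.09 [[409.7, 179.9], [394.8, 213.2], [388.8, 228.4], [325.7, 200.9]]
```

Scene silhouette: the bin spans columns 324–408, matching the model at tail x ≈ −95 mm, so the lead is ~2 mm short of the bumper. The earlier force rise came from my pressing down. I'll go on in small steps.

```bash
python3 -m pendant '[{"dx":0.03,"dy":0,"dz":0,"ax":0,"ay":0,"az":0},{"dx":0.05,"dy":0,"dz":0,"ax":0,"ay":0,"az":0},{"dx":0.05,"dy":0,"dz":0,"ax":0,"ay":0,"az":0}]' -0.15 >/dev/null; python3 st.py
python3 -m pendant '[{"dx":0.03,"dy":0,"dz":0,"ax":0,"ay":0,"az":0},{"dx":0.05,"dy":0,"dz":0,"ax":0,"ay":0,"az":0},{"dx":0.05,"dy":0,"dz":0,"ax":0,"ay":0,"az":0}]' -0.15 >/dev/null; python3 st.py
python3 -m pendant '[{"dx":0.03,"dy":0,"dz":0,"ax":0,"ay":0,"az":0},{"dx":0.05,"dy":0,"dz":0,"ax":0,"ay":0,"az":0},{"dx":0.05,"dy":0,"dz":0,"ax":0,"ay":0,"az":0}]' -0.15 >/dev/null; python3 st.py
```

```text
x,y [-101.1   -0.6] z 43.6 F along/across/up [-8.7  0.1 -3.4] tq [0.62 1.22 0.17]
x,y [-99.5  -0.7] z 43.4 F along/across/up [-9.   0.3 -3.6] tq [0.69 1.37 0.24]
x,y [-97.9  -0.8] z 43.3 F along/across/up [-10.1   0.4  -4. ] tq [0.81 1.47 0.28]
```

```bash
python3 -m pendant '[{"dx":0.03,"dy":0.01,"dz":0,"ax":0,"ay":0,"az":0},{"dx":0.05,"dy":0.01,"dz":0,"ax":0,"ay":0,"az":0},{"dx":0.05,"dy":0.01,"dz":0,"ax":0,"ay":0,"az":0}]' -0.15 >/dev/null; python3 st.py
python3 -m pendant '[{"dx":0.03,"dy":0,"dz":0,"ax":0,"ay":0,"az":0},{"dx":0.05,"dy":0,"dz":0,"ax":0,"ay":0,"az":0},{"dx":0.05,"dy":0,"dz":0,"ax":0,"ay":0,"az":0}]' -0.15 >/dev/null; python3 st.py
python3 -m pendant '[{"dx":0.02,"dy":0,"dz":0,"ax":0,"ay":0,"az":0},{"dx":0.025,"dy":0,"dz":0,"ax":0,"ay":0,"az":0},{"dx":0.025,"dy":0,"dz":0,"ax":0,"ay":0,"az":0}]' -0.15 >/dev/null; python3 st.py
python3 - <<'E'
from h import *
save('scene','s4');m=bot.silhouettes('bin_center','scene')[0]['region'];ys,xs=np.where(m);print('scene',xs.min(),xs.max(),ys.min(),ys.max())
E
```

```text
x,y [-96.3  -1.1] z 43.2 F along/across/up [-10.9   1.1  -3.1] tq [0.91 1.6  0.39]
x,y [-94.6  -1.2] z 43.0 F along/across/up [-11.7   2.2  -2.9] tq [1.05 1.82 0.35]
x,y [-93.9  -1.2] z 42.9 F along/across/up [-12.7   1.1  -3. ] tq [1.11 1.87 0.46]
scene 327 411 157 223
```

```bash
python3 -m pendant '[{"dx":0.025,"dy":0,"dz":0,"ax":0,"ay":0,"az":0},{"dx":0.025,"dy":0,"dz":0,"ax":0,"ay":0,"az":0}]' -0.15 >/dev/null; python3 st.py
python3 -m pendant '[{"dx":0.025,"dy":0,"dz":0,"ax":0,"ay":0,"az":0},{"dx":0.025,"dy":0,"dz":0,"ax":0,"ay":0,"az":0}]' -0.15 >/dev/null; python3 st.py
python3 -m pendant '[{"dx":0.025,"dy":0,"dz":0,"ax":0,"ay":0,"az":0},{"dx":0.025,"dy":0,"dz":0,"ax":0,"ay":0,"az":0}]' -0.15 >/dev/null; python3 st.py
python3 - <<'E'
from h import *
save('scene','s5');m=bot.silhouettes('bin_center','scene')[0]['region'];ys,xs=np.where(m);print('scene',xs.min(),xs.max(),ys.min(),ys.max())
E
```

```text
x,y [-93.   -1.2] z 42.9 F along/across/up [-13.5   1.8  -2.6] tq [1.13 1.95 0.44]
x,y [-92.9  -1.3] z 42.6 F along/across/up [-15.4   2.4  -3.2] tq [1.43 2.19 0.53]
x,y [-92.8  -1.4] z 42.2 F along/across/up [-17.9   3.5  -2.9] tq [1.67 2.45 0.57]
scene 327 412 158 225
```

The bin stopped advancing at TCP −92.9 mm with force building and Fz negative (the tail wall drags on the fingers). So the tail is at or past the lip. I'll ease off slightly and wipe down with the fingers to press the tail down.

```bash
python3 -m pendant '[{"dx":-0.05,"dy":0.02,"dz":0,"ax":0,"ay":0,"az":0},{"dx":-0.05,"dy":0.03,"dz":0,"ax":0,"ay":0,"az":0}]' -0.15 >/dev/null; python3 st.py
python3 -m pendant '[{"dx":0,"dy":0,"dz":0.03,"ax":0,"ay":0,"az":0},{"dx":0,"dy":0,"dz":0.06,"ax":0,"ay":0,"az":0},{"dx":0,"dy":0,"dz":0.06,"ax":0,"ay":0,"az":0}]' -0.15 >/dev/null; python3 st.py
python3 -m pendant '[{"dx":0,"dy":0,"dz":0.03,"ax":0,"ay":0,"az":0},{"dx":0,"dy":0,"dz":0.06,"ax":0,"ay":0,"az":0},{"dx":0,"dy":0,"dz":0.06,"ax":0,"ay":0,"az":0}]' -0.15 >/dev/null; python3 st.py
```

```text
x,y [-93.   -1.9] z 43.0 F along/across/up [-13.1   4.5  -3.9] tq [1.54 1.77 0.47]
x,y [-93.2  -1.9] z 40.5 F along/across/up [-14.7   4.7  -3.7] tq [1.6  1.87 0.48]
x,y [-93.4  -1.9] z 38.0 F along/across/up [-13.8   4.   -2.7] tq [1.61 1.91 0.61]
```

```bash
python3 -m pendant '[{"dx":0,"dy":0,"dz":0.03,"ax":0,"ay":0,"az":0},{"dx":0,"dy":0,"dz":0.06,"ax":0,"ay":0,"az":0},{"dx":0,"dy":0,"dz":0.06,"ax":0,"ay":0,"az":0}]' -0.15 >/dev/null; python3 st.py
python3 -m pendant '[{"dx":0,"dy":0,"dz":0.03,"ax":0,"ay":0,"az":0},{"dx":0,"dy":0,"dz":0.06,"ax":0,"ay":0,"az":0},{"dx":0,"dy":0,"dz":0.06,"ax":0,"ay":0,"az":0}]' -0.15 >/dev/null; python3 st.py
python3 - <<'E'
from h import *
s=save('scene','s6');m=bot.silhouettes('bin_center','scene')[0]['region'];ys,xs=np.where(m);print('scene',xs.min(),xs.max(),ys.min(),ys.max())
def pr(t,xt,zt,p):
    B=Ro.from_euler('ZY',[CY,-np.radians(p)]);q=B.apply([[.17,.055,.068],[.17,-.055,.068],[0,-.055,.031],[0,-.055,.068],[0,.055,.068]]);w=cw(xt,0,zt)+q;print(t,np.round(proj('scene',w),1).tolist())
pr('flat',-.084,.004,0);pr('hang',-.084,.018,-4.8)
E
```

```text
x,y [-93.6  -1.9] z 35.6 F along/across/up [-15.5   4.8  -3.3] tq [1.66 1.9  0.58]
x,y [-93.7  -1.9] z 33.1 F along/across/up [-16.3   4.2  -3.5] tq [1.74 1.95 0.61]
scene 329 410 160 223
flat [[410.0, 180.0], [395.0, 213.2], [328.0, 198.0], [328.2, 188.7], [346.2, 157.9]]
hang [[411.9, 180.8], [397.1, 214.1], [329.0, 194.9], [330.5, 185.9], [348.5, 154.9]]
```

The silhouette now matches a lower tail (lead column 412→410, top row 158→160). Fz ≈ −3.5 N says the tail still hangs on the fingers by friction and follows them down. A little further.

```bash
python3 -m pendant '[{"dx":-0.02,"dy":0,"dz":0.03,"ax":0,"ay":0,"az":0},{"dx":-0.02,"dy":0,"dz":0.06,"ax":0,"ay":0,"az":0},{"dx":-0.02,"dy":0,"dz":0.06,"ax":0,"ay":0,"az":0}]' -0.15 >/dev/null; python3 st.py
python3 -m pendant '[{"dx":-0.02,"dy":0,"dz":0.03,"ax":0,"ay":0,"az":0},{"dx":-0.02,"dy":0,"dz":0.04,"ax":0,"ay":0,"az":0},{"dx":-0.02,"dy":0,"dz":0.04,"ax":0,"ay":0,"az":0}]' -0.15 >/dev/null; python3 st.py
python3 - <<'E'
from h import *
s=save('scene','s7');m=bot.silhouettes('bin_center','scene')[0]['region'];ys,xs=np.where(m);print('scene',xs.min(),xs.max(),ys.min(),ys.max())
E
```

```text
x,y [-94.   -1.9] z 30.9 F along/across/up [-13.2   5.3  -3.5] tq [1.56 1.72 0.56]
x,y [-94.2  -1.9] z 29.5 F along/across/up [-12.    4.2  -4. ] tq [1.31 1.58 0.49]
scene 328 410 161 224
```

```bash
python3 -m pendant '[{"dx":-0.03,"dy":0,"dz":0,"ax":0,"ay":0,"az":0},{"dx":-0.06,"dy":0,"dz":0,"ax":0,"ay":0,"az":0}]' -0.15 >/dev/null; python3 st.py
python3 -m pendant '[{"dx":-0.03,"dy":0,"dz":0,"ax":0,"ay":0,"az":0},{"dx":-0.05,"dy":0,"dz":0,"ax":0,"ay":0,"az":0}]' -0.15 >/dev/null; python3 st.py
python3 -m pendant '[{"dx":-0.03,"dy":0,"dz":0,"ax":0,"ay":0,"az":0},{"dx":-0.05,"dy":0,"dz":0,"ax":0,"ay":0,"az":0}]' -0.15 >/dev/null; python3 st.py
python3 - <<'E'
from h import *
s=save('scene','s8');m=bot.silhouettes('bin_center','scene')[0]['region'];ys,xs=np.where(m);print('scene',xs.min(),xs.max(),ys.min(),ys.max())
E
```

```text
x,y [-94.5  -2. ] z 30.2 F along/across/up [-4.8  0.8 -2.6] tq [0.33 0.65 0.13]
x,y [-94.6  -1.5] z 31.3 F along/across/up [-1.7 -0.1 -1.5] tq [0.1  0.47 0.12]
x,y [-95.4  -0.8] z 32.3 F along/across/up [-0.   0.3  0.3] tq [ 0.11 -0.    0.04]
scene 328 410 160 225
```

Force fell to zero within 1 mm of backing off, so the lip holds the bin. Next I'll press the tail wall down from above to make sure it is flat.

```bash
python3 -m pendant '[{"dx":-0.2,"dy":-0.02,"dz":0,"ax":0,"ay":0,"az":0},{"dx":-0.2,"dy":-0.02,"dz":-0.5,"ax":0,"ay":0,"az":0},{"dx":-0.1,"dy":-0.02,"dz":-0.85,"ax":0,"ay":0,"az":0},{"dx":0.13,"dy":-0.02,"dz":-0.85,"ax":0,"ay":0,"az":0},{"dx":0.13,"dy":-0.02,"dz":-0.85,"ax":0,"ay":0,"az":0}]' -0.15 >/dev/null; python3 st.py
python3 - <<'E'
from h import *
s=save('scene','s9');m=bot.silhouettes('bin_center','scene')[0]['region'];ys,xs=np.where(m);print('scene',xs.min(),xs.max(),ys.min(),ys.max())
def pr(t,xt,zt,p):
    B=Ro.from_euler('ZY',[CY,-np.radians(p)]);q=B.apply([[x,y,z] for x in(0,.17) for y in(.055,-.055) for z in(0,.068)]);u=proj('scene',cw(xt,0,zt)+q);print(t,np.round(u.min(0),1),np.round(u.max(0),1))
pr('s2 (obs 303 386 145 214)',-.1545,.0265,-7.5);pr('flat',-.085,.004,0);pr('hang',-.085,.018,-4.8);pr('half',-.085,.011,-2.4)
print(units(cw(-.09,0,.05),down(CY-np.pi/2)))
E
```

```text
x,y [-90.8  -0.7] z 65.3 F along/across/up [-0.2 -0.6  0.3] tq [0.04 0.05 0.02]
scene 322 415 189 236
s2 (obs 303 386 145 214) [302.5 144.4] [385.8 219. ]
flat [327.5 157.7] [409.6 229.2]
hang [327.5 154.8] [411.5 229.2]
half [327.5 156.3] [410.6 229.2]
[ 0.05 -0.03  0.37  0.    0.   -0.02]
```

```bash
python3 -m pendant '[{"dx":0.02,"dy":-0.03,"dz":0.15,"ax":0,"ay":0,"az":0},{"dx":0.02,"dy":-0.03,"dz":0.3,"ax":0,"ay":0,"az":0},{"dx":0.02,"dy":-0.03,"dz":0.4,"ax":0,"ay":0,"az":0},{"dx":0.02,"dy":-0.03,"dz":0.45,"ax":0,"ay":0,"az":0}]' -0.15 >/dev/null; python3 st.py
python3 -m pendant '[{"dx":0,"dy":0,"dz":0.03,"ax":0,"ay":0,"az":0},{"dx":0,"dy":0,"dz":0.06,"ax":0,"ay":0,"az":0}]' -0.15 >/dev/null; python3 st.py
python3 -m pendant '[{"dx":0,"dy":0,"dz":0.03,"ax":0,"ay":0,"az":0},{"dx":0,"dy":0,"dz":0.06,"ax":0,"ay":0,"az":0}]' -0.15 >/dev/null; python3 st.py
```

```text
x,y [-91.3   0.4] z 46.8 F along/across/up [-0.5 -0.8  1.2] tq [ 0.09 -0.01 -0.05]
x,y [-90.9   0.6] z 45.0 F along/across/up [-0.   0.5  0.9] tq [ 0.1   0.03 -0.03]
x,y [-90.8   0.7] z 42.8 F along/across/up [-1.1 -1.4  9.5] tq [-0.05  0.5  -0.01]
```

Contact came with the tips at about 35 mm, which is the 4 mm floor plus the 31 mm wall, so the tail is down. A final light press, then retreat and check.

```bash
python3 -m pendant '[{"dx":0,"dy":0,"dz":0.03,"ax":0,"ay":0,"az":0},{"dx":0,"dy":0,"dz":0.03,"ax":0,"ay":0,"az":0}]' -0.15 >/dev/null; python3 st.py
python3 -m pendant '[{"dx":0,"dy":0,"dz":-0.5,"ax":0,"ay":0,"az":0},{"dx":-0.5,"dy":0,"dz":-1.5,"ax":0,"ay":0,"az":0},{"dx":-1.5,"dy":0,"dz":-3,"ax":0,"ay":0,"az":0},{"dx":-2.5,"dy":0,"dz":-4,"ax":0,"ay":0,"az":0},{"dx":-2.5,"dy":0,"dz":-4,"ax":0,"ay":0,"az":0}]' -0.15
python3 - <<'E'
from h import *
for c in('scene','top'):
    save(c,c+'9')
    for n in('bin_center','roll_center'):
        r=bot.silhouettes(n,c)
        if r: ys,xs=np.where(r[0]['region']);print(c,n,round(r[0]['conf'],2),xs.min(),xs.max(),ys.min(),ys.max())
def pr(t,xt,zt,p):
    B=Ro.from_euler('ZY',[CY,-np.radians(p)]);q=B.apply([[x,y,z] for x in(0,.17) for y in(.055,-.055) for z in(0,.068)])
    for c in('scene','top'): u=proj(c,cw(xt,0,zt)+q);print(t,c,np.round(u.min(0),1),np.round(u.max(0),1))
pr('flat',-.085,.004,0)
print(proj('scene',cw(-.085+.05,0,.055)),proj('top',cw(-.085+.05,0,.055)))
for n in('tape','marker','stamp'):
    for c in('scene','top'):
        l=bot.look_for(n,c); print(n,c,l[:1] and (np.round(l[0]['point'],1),l[0]['conf']))
E
```

```text
x,y [-90.7   0.7] z 42.7 F along/across/up [-3.3 -3.6 13. ] tq [-0.15  0.76 -0.02]
time_s: 29.22
tool_pos: [0.4179, 0.2263, 0.205]
ee_rot: [-3.063, 0.682, -0.011]
wrist_force: [0.3, 0.5, 0.2]
gripper_width: 0.573
gripper_force: 0.0
scene bin_center 0.7 326 410 159 224
scene roll_center 0.91 338 370 172 201
top bin_center 0.58 255 322 121 199
top roll_center 0.83 268 298 158 189
flat scene [327.5 157.7] [409.6 229.2]
flat top [253.8 122.1] [321.2 201. ]
[[355.37971016 183.76184939]] [[282.12960952 171.8909297 ]]
tape scene (array([392.1, 153.8]), 0.9)
tape top (array([237.4, 129.4]), 0.62)
marker scene (array([301. , 219.8]), 0.47)
marker top (array([313.5, 240.5]), 0.76)
stamp scene (array([393.6, 312.6]), 0.77)
stamp top (array([402.7, 155.5]), 0.61)
```

Both fixed views match the flat seated model, with the roll inside and the bystanders in place. Handing in.

```bash
python3 -c "
from cell import bot
print(bot.sign_off())"
```

```text
the job is handed in; nothing more can be done
None
```

The bin lies flat in its cradle between springs and lip with the roll inside, and the job is handed in (about 30 s used); late in the push the bin stopped moving and force rose to about 18 N, so the bumper may have gently touched its end stop.

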